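# Restock the two-row desk organiser, tall at the back

### The job

Put the desk organiser in order: the tall canister and the short tin stand on each other's cork mat, so swap them (canister on the mat in the back row, tin on the mat in the front row, each centred), and load every squeeze bottle from the desk into the back row and every pin jar into the front row, all standing upright on the organiser's floor. Load the tall things first: nothing short may be set down in the front row, even for a moment, until the canister and all the bottles stand in the back row, so park the tin on the desk meanwhile. Leave the sticky notes and the sharpener where they are.

Things in the scene. Friction and masses are not known exactly. Their poses are not given: they have to be found in the camera images.
- tray: White open tray fixed to the desk, 166 mm deep (x, pointing away from the robot) by 330 mm long (y); origin: centre of its underside. Floor top 4 mm above the desk, outer walls 5 mm thick, tops at 20 mm; a rail 6 mm thick, top at 16 mm, runs along y at x = 0. Front row: negative x; back row: positive x. Each row is 75 x 320 mm inside, centre line at x = -40.5 or +40.5 mm.
- mat_back: Round cork mat, 72 mm across and flat (under 1 mm), on the floor of the back row; origin at its centre. The tin stands on it at the start; the canister belongs there.
- mat_front: Round cork mat, 72 mm across and flat (under 1 mm), on the floor of the front row; origin at its centre. The canister stands on it at the start; the tin belongs there.
- canister_mid (a point): Tall plain metal canister with a dark lid, 54 mm across and 120 mm high (tall), straight sides, upright. The point is its centre, 60 mm above its base.
- tin_mid (a point): Short plain metal tin, 58 mm across and 50 mm high, upright. The point is its centre, 25 mm above its base.
- bottle1_mid (a point): White squeeze bottle with a narrow black cap, standing upright: straight round body 42 mm across and 100 mm high, cap 26 mm across on top of it, 125 mm high in all (tall). The point is its centre, 62.5 mm above its base; the body can be gripped up to 97 mm above the base. Starts on the desk; may be absent.
- bottle2_mid (a point): White squeeze bottle with a narrow black cap, standing upright: straight round body 42 mm across and 100 mm high, cap 26 mm across on top of it, 125 mm high in all (tall). The point is its centre, 62.5 mm above its base; the body can be gripped up to 97 mm above the base. Starts on the desk; may be absent.
- jar1_mid (a point): Short clear jar of brass pins with a flat black lid, 48 mm across and 60 mm high, standing upright. The point is its centre, 30 mm above its base. Starts on the desk; may be absent.
- jar2_mid (a point): Short clear jar of brass pins with a flat black lid, 48 mm across and 60 mm high, standing upright. The point is its centre, 30 mm above its base. Starts on the desk; may be absent.
- notes_mid (a point): Pad of pink sticky notes lying on the desk, 76 x 76 mm and 26 mm high; the point is its centre, 12 mm up. Leave it alone.
- sharpener_mid (a point): Grey desk sharpener, 55 x 40 mm and 40 mm high; the point is its centre, 19 mm up. Leave it alone.

How it is judged:
On the way, in this order (a step that is already met when the one before it is completed fails the run):
1. the canister stands on the mat in the back row and every bottle stands in the back row (x of canister_mid in the frame of tray between 0.012 and 0.07 m and y of canister_mid in the frame of tray between -0.15 and 0.15 m and angle between each of canister_mid, bottle1_mid, bottle2_mid's own z axis and vertical below 0.1 rad and z of canister_mid in the frame of tray below 0.071 m and linear speed of each of canister, bottle1, bottle2 below 0.03 m/s and horizontal distance between canister_mid and mat_back below 0.02 m and x of bottle1_mid in the frame of tray between 0.012 and 0.07 m and y of bottle1_mid in the frame of tray between -0.15 and 0.15 m and z of each of bottle1_mid, bottle2_mid in the frame of tray below 0.0735 m and x of bottle2_mid in the frame of tray between 0.012 and 0.07 m and y of bottle2_mid in the frame of tray between -0.15 and 0.15 m), for 0.3 s.
2. the tin stands on the mat in the front row and every jar stands in the front row (x of tin_mid in the frame of tray between -0.07 and -0.012 m and y of tin_mid in the frame of tray between -0.15 and 0.15 m and angle between each of tin_mid, jar1_mid, jar2_mid's own z axis and vertical below 0.1 rad and z of tin_mid in the frame of tray below 0.036 m and linear speed of each of tin, jar1, jar2 below 0.03 m/s and horizontal distance between tin_mid and mat_front below 0.02 m and x of jar1_mid in the frame of tray between -0.07 and -0.012 m and y of jar1_mid in the frame of tray between -0.15 and 0.15 m and z of each of jar1_mid, jar2_mid in the frame of tray below 0.041 m and x of jar2_mid in the frame of tray between -0.07 and -0.012 m and y of jar2_mid in the frame of tray between -0.15 and 0.15 m), for 0.3 s.
At the end, for the whole second after the job is handed in: Canister and bottles stand upright (within 0.1 rad) on the floor of the back row and tin and jars on the floor of the front row, each at least 12 mm from the rail's middle line, with the canister and the tin centred within 20 mm on the back and front mats; all at rest (all of step 1 and all of step 2); the robot touches nothing.
It fails at once if a short thing is set down in the front row while a tall one is not yet in the back row (((x of tin_mid in the frame of tray between -0.075 and -0.005 m and y of tin_mid in the frame of tray between -0.155 and 0.155 m and z of tin_mid in the frame of tray below 0.037 m) or (x of jar1_mid in the frame of tray between -0.075 and -0.005 m and y of jar1_mid in the frame of tray between -0.155 and 0.155 m and z of jar1_mid in the frame of tray below 0.042 m) or (x of jar2_mid in the frame of tray between -0.075 and -0.005 m and y of jar2_mid in the frame of tray between -0.155 and 0.155 m and z of jar2_mid in the frame of tray below 0.042 m)) and (x of any of canister_mid, bottle1_mid, bottle2_mid in the frame of tray below 0.003 m or y of any of canister_mid, bottle1_mid, bottle2_mid in the frame of tray above 0.16 m or y of any of canister_mid, bottle1_mid, bottle2_mid in the frame of tray below -0.16 m)).
It fails at once if the sticky notes or the sharpener are pushed more than 25 mm (distance of any of notes_mid, sharpener_mid from where it was at the start of the episode above 0.025 m).
Of bottle1, bottle2, jar1, jar2 only 3 to 4 are there at a start; the rules pass over those that are not, and their reading is None.
At some moment in a run one of tin, jar1, jar2 may be knocked a few centimetres aside while the robot is not near it.
It also fails if it takes over 210 s, if anything falls off the work surface, if the arm or the gripper's body presses on something with over 40 N, if the wrist force passes 120 N, or if a joint passes its speed limit or range.

### The arm

A 7-joint arm with a two-finger parallel gripper is mounted at the origin on the work surface. World frame = base frame: x ahead of the robot, y to its left, z up, the work surface at z = 0. Lengths are in m, angles in rad, forces in N, time in s.
With the tool pointing down it reaches from about 0.4 to 0.9 m from the base axis. Payload 5.5 kg.
Tool frame: the origin (TCP) lies on the centre line of the jaws, within the pads' length; the fingertips stand 22 mm ahead of it and the grasp point (between the pads) lies 3 mm ahead of it; z points along the fingers, y is the direction in which the jaws open and shut (so a half turn about z gives the same grasp; the last joint's range is limited). The gripper opens to 85 mm and grips with 20 to 120 N. Pads are 22 mm wide; open, the fingers measure 114 mm over their backs; the gripper's body (76 mm by 85 mm) begins 54 mm behind the grasp point. The pads swing forward as they close: fully open they stand 13 mm farther back than shut.
Start: joints at [1.551, 0.501, -0.427, 1.55, 0.221, 1.138, -0.21], TCP at [0.181, -0.624, 0.253] pointing down, gripper open.
Joint ranges: [-2.88, 2.88], [-0.31, 2.03], [-1.54, 1.56], [0.2, 2.42], [-1.41, 4.55], [0.19, 2.02], [-2.57, 2.57]. Speed limits (rad/s): [2.57, 2.57, 3.14, 3.14, 3.14, 3.14, 3.14].

### API

Orientations are given as a unit quaternion [w, x, y, z].
In Python, from bench import * gives the robot as it stands. The module is installed in compiled form; this text tells all that it offers.
- The arm moves only by the shell command python3 -m inch 'ROWS'. ROWS is JSON, a list of rows, each an object of numbers: "tx", "ty", "tz": the shift along the tool's x, y, z in cm; "rx", "ry", "rz": the turn, a rotation vector about the tool's x, y, z in rad; "grip": the gripper's target within -1 to 1 (shut at 1, half-way at 0, fully open at -1). A call has 1 to 8 rows; each row shifts and turns the commanded pose from where the row before left it, along the tool's axes as they then stand; what a row does not reach is not made up. A row lasts 1/12 s, in which the tool goes at most 41.7 mm and 7.16 degrees, less where a joint would pass 70% of its speed; a pose out of reach is approached as far as the arm can. A call is refused whole if a number of a shift passes 4.17 or a number of a turn 0.125, either way. A call with a gripper value outside its range is refused whole. The fingers move at their own pace and stop on an object; the grip force is fixed at half the most. Time passes only in rows, so rows that do not move let the fingers close. It gives the time, the measured TCP pose, the force and the opening at its end, in the units of the state.
- state(): the state, without advancing time (a new reading comes with each control period).
- camera(name): name is "scene" or "top" or "wrist"; returns a dict with "pixels" (480x640x3 uint8, red, green, blue), "depth" (480x640 float32, m along the optical axis (not along the pixel's ray), 0 where there is no reading), "camera_matrix" (3x3 intrinsics, pixels), "k1" (the pictures are not rectified: a ray, as slopes to the right and down, at radius r is drawn at 1 + k1 r^2 times it, then the intrinsics apply), "origin" and "attitude" of the camera in the world. Camera axes: x right, y down, z forward; pixel columns grow to the right and rows downward; lengths in m; the calibration is good to about 2 mm. A picture is of the moment at which its call begins.
- sign_off(): hands the job in, once; it reports no verdict.
The state is a dict: "clock": time; "joint_positions": joint angles; "joint_vel": joint speeds; "joint_torque": joint torques, N m; "tcp_pos": TCP position; "tool_rot": TCP orientation; "contact_force": force on the tool from outside, world axes, zero at the start; "wrist_torque": the same for the moment, N m; "width": opening from 0.0 (shut) to 1.0 (fully open).
Only numpy, scipy, OpenCV 4.12 (cv2) and the standard library are available. Lean on these libraries where they do the work, as an engineer would, in place of code of your own. Each camera call takes 0.05 s, during which the arm holds its last target. There are 200 camera calls.

## Working session

There is one attempt and no reset: what is moved stays moved. The work goes in short steps, Python scripts to look and compute and a shell command to move; the robot and the scene stay as the last step left them, time stands still between calls to the robot, and variables do not carry over. Pictures are saved under pics/ and viewed, about 12 in all and at most 16, crops included, and the job is handed in when it is done.

```bash
mkdir -p pics
cat > h.py <<'E'
from bench import *
import numpy as np, cv2
from scipy.spatial.transform import Rotation as R
def rot(a):
    a=np.array(a,float)
    return a if a.shape==(3,3) else R.from_quat(a[[1,2,3,0]]).as_matrix()
def cloud(c):
    K=np.array(c["camera_matrix"]);k=c["k1"]
    u,v=np.meshgrid(np.arange(640),np.arange(480))
    d=np.stack([(u-K[0,2])/K[0,0],(v-K[1,2])/K[1,1]],-1);s=d.copy()
    for _ in range(10): s=d/(1+k*(s**2).sum(-1,keepdims=True))
    p=np.concatenate([s,np.ones(s.shape[:2]+(1,))],-1)*c["depth"][...,None]
    P=p@rot(c["attitude"]).T+np.array(c["origin"]); P[c["depth"]==0]=np.nan
    return P
def save(c,n): cv2.imwrite("pics/"+n,c["pixels"][...,::-1])
E
python3 - <<'E'
from h import *
s=state();print({k:np.round(v,3) for k,v in s.items()})
for n in("top","scene"):
    c=camera(n);save(c,n+"0.png");print(n,c["origin"],c["attitude"],c["camera_matrix"],c["k1"])
    np.savez(n+"0.npz",P=cloud(c),px=c["pixels"])
E
```

```text
{'clock': np.float64(0.0), 'joint_positions': array([ 1.551,  0.502, -0.427,  1.551,  0.221,  1.138, -0.21 ]), 'joint_vel': array([-0.001, -0.   ,  0.001,  0.   ,  0.   ,  0.001, -0.   ]), 'joint_torque': array([ 0.0000e+00, -5.6951e+01, -5.8160e+00, -2.8094e+01,  1.1000e-02,
        1.2000e-02, -0.0000e+00]), 'tcp_pos': array([ 0.181, -0.624,  0.252]), 'tool_rot': array([-0.001,  0.99 ,  0.141, -0.   ]), 'contact_force': array([-0.223, -0.211,  0.866]), 'wrist_torque': array([-0.034, -0.014, -0.011]), 'width': np.float64(1.004)}
top [ 0.39079186 -0.00905458  1.47458019] [-0.03864606  0.71246721 -0.6995371   0.03930399] [[605.45697319   0.         323.37839623]
 [  0.         605.45697319 235.09844401]
 [  0.           0.           1.        ]] -0.12078212049295596
scene [1.05899712 0.02171257 0.85076642] [-0.20463529  0.65553992  0.69710906 -0.2059873 ] [[457.75229222   0.         320.74093051]
 [  0.         457.75229222 233.88983146]
 [  0.           0.           1.        ]] 0.008781651560987098
```

View pics/top0.png

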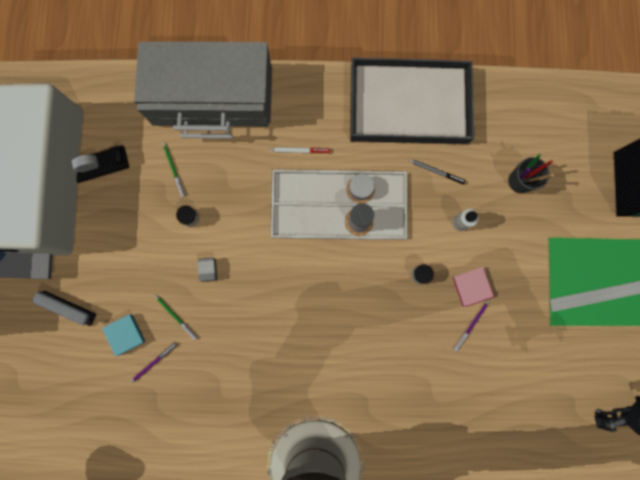

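View pics/scene0.png

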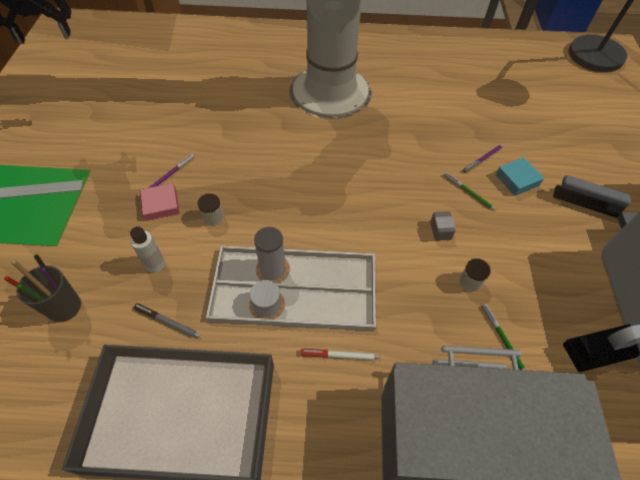

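Top view (image up = +x, left = +y): the canister (361,217) is in the front row and the tin (361,186) in the back row. There is one bottle (467,220) and two jars (187,215), (424,274). The notes are at (473,287) and the sharpener at (206,269). The scene view agrees, with three loadable things in all.

```bash
cat >> h.py <<'E'
def blob(P,u,v,zlo,zhi,r=0.05,w=45):
    # centre of top-surface points near the pixel
    q=P[max(0,v-w):v+w,max(0,u-w):u+w].reshape(-1,3); q=q[np.isfinite(q).all(1)]
    c0=np.nanmedian(P[v-2:v+3,u-2:u+3].reshape(-1,3),0)
    m=(q[:,2]>zlo)&(q[:,2]<zhi)&(np.hypot(*(q[:,:2]-c0[:2]).T)<r); q=q[m]
    (x,y),rad=cv2.minEnclosingCircle(q[:,:2].astype(np.float32)) 
    return np.round([*q[:,:2].mean(0),x,y,rad,np.median(q[:,2]),len(q)],4)
E
python3 - <<'E'
from h import *
for n,L in(("top",dict(can=(361,217,.11,.14),tin=(361,186,.045,.065),bot=(470,216,.115,.14),jarL=(187,215,.052,.07),jarR=(424,274,.052,.07),notes=(473,287,.015,.04),sharp=(206,269,.03,.05))),
 ("scene",dict(can=(269,240,.11,.14),tin=(265,295,.045,.065),bot=(139,235,.115,.14),jarL=(477,270,.052,.07),jarR=(209,203,.052,.07)))):
    P=np.load(n+"0.npz")["P"]
    for k,(u,v,a,b) in L.items(): print(n,k,blob(P,u,v,a,b))
    if n=="top":
        px=np.load(n+"0.npz")["px"]
        for u,v in((273,171),(407,171),(407,238),(273,238),(340,188),(340,205),(340,222)): print(u,v,P[v,u].round(4))
        # walls/tray mask: pale
        h=cv2.cvtColor(px,cv2.COLOR_RGB2HSV); m=((h[...,1]<50)&(h[...,2]>110)).astype(np.uint8); m[:150]=0;m[260:]=0;m[:,:250]=0;m[:,430:]=0
        cs=max(cv2.findContours(m,0,2)[0],key=cv2.contourArea); b=cv2.minAreaRect(cs);print(b)
        for u,v in cv2.boxPoints(b).astype(int): print(u,v,P[v,u].round(4))
        # cork mats by colour on the floor
        q=(h[...,0]<20)&(h[...,1]>60)&(P[...,2]<.012); q[:165]=0;q[245:]=0;q[:,:278]=0;q[:,402:]=0
        vv,uu=np.where(q);print(len(vv),np.c_[uu,vv].min(0),np.c_[uu,vv].max(0))
E
```

```text
top can [ 5.879e-01 -9.490e-02  5.885e-01 -9.560e-02  2.810e-02  1.226e-01
  4.640e+02]
top tin [ 6.689e-01 -9.800e-02  6.692e-01 -9.830e-02  2.990e-02  5.290e-02
  4.700e+02]
top bot [ 5.903e-01 -3.450e-01  5.918e-01 -3.451e-01  1.380e-02  1.234e-01
  1.050e+02]
top jarL [5.900e-01 3.192e-01 5.912e-01 3.194e-01 2.480e-02 5.910e-02 3.160e+02]
top jarR [ 4.623e-01 -2.458e-01  4.626e-01 -2.458e-01  2.380e-02  5.870e-02
  3.020e+02]
top notes [ 4.333e-01 -3.715e-01  4.327e-01 -3.718e-01  4.950e-02  2.470e-02
  9.840e+02]
top sharp [4.643e-01 2.692e-01 4.648e-01 2.696e-01 3.120e-02 3.800e-02 3.610e+02]
273 171 [0.7066 0.117  0.0247]
407 171 [ 0.7193 -0.2147 -0.0038]
407 238 [ 5.507e-01 -2.143e-01  1.000e-04]
273 238 [ 0.5449  0.1145 -0.0018]
340 188 [ 6.72e-01 -4.79e-02  2.00e-04]
340 205 [ 0.6276 -0.0482  0.0118]
340 222 [ 0.5874 -0.0492 -0.0011]
((339.0146789550781, 204.00021362304688), (135.98529052734375, 67.93383026123047), 0.8425243496894836)
270 236 [ 0.5499  0.1222 -0.0036]
271 169 [ 0.7174  0.1244 -0.002 ]
407 171 [ 0.7193 -0.2147 -0.0038]
406 238 [ 0.5482 -0.2088  0.0223]
1753 [278 165] [401 244]
scene can [ 5.920e-01 -9.370e-02  5.891e-01 -9.490e-02  2.830e-02  1.235e-01
  6.310e+02]
scene tin [ 6.719e-01 -9.670e-02  6.698e-01 -9.710e-02  2.980e-02  5.410e-02
  6.980e+02]
scene bot [ 5.930e-01 -3.432e-01  5.920e-01 -3.443e-01  1.350e-02  1.239e-01
  1.580e+02]
scene jarL [5.926e-01 3.192e-01 5.914e-01 3.201e-01 2.490e-02 5.990e-02 4.290e+02]
scene jarR [ 4.633e-01 -2.450e-01  4.611e-01 -2.451e-01  2.490e-02  5.910e-02
  3.350e+02]
```

Run:
```python
from h import *
P=np.load("top0.npz")["P"]
q=P[150:260,250:430].reshape(-1,3);q=q[(q[:,2]>.014)&(q[:,2]<.026)]
# drop canister/tin sides
b=cv2.minAreaRect(q[:,:2].astype(np.float32)*1000);print(b)
r=q[(abs(q[:,0]-.6305)<.012)&(q[:,1]>-.04)];print("rail",np.polyfit(r[:,1],r[:,0],1),len(r))
r=P[150:260,250:430].reshape(-1,3);r=r[(r[:,2]>.009)&(abs(r[:,0]-.6305)<.012)&(r[:,1]>-.05)&(r[:,1]<.1)];print("rail",np.polyfit(r[:,1],r[:,0],1),len(r))
for n,reg in(("scene",(215,375,250,330)),("top",(275,405,170,238))):
    Z=np.load(n+"0.npz");P=Z["P"];h=cv2.cvtColor(Z["px"],cv2.COLOR_RGB2HSV)
    m=np.zeros((480,640),bool);u0,u1,v0,v1=reg;m[v0:v1,u0:u1]=1
    m&=(h[...,0]<20)&(h[...,1]>70)&(P[...,2]<.015)
    for nm,x0 in(("front",.590),("back",.671)):
        k=m&(abs(P[...,0]-x0)<.037)&(abs(P[...,1]+.095)<.06);k=P[k]
        if len(k)>5: print(n,nm,len(k),cv2.minEnclosingCircle(k[:,:2].astype(np.float32)),np.median(k[:,2]))
```

```text
((654.8860473632812, -72.43820190429688), (219.03016662597656, 384.23907470703125), 0.1778048723936081)
rail [0.00915149 0.62757086] 114
rail [-0.00710375  0.62870953] 177
scene front 200 ((0.5889188051223755, -0.09455668926239014), 0.036223720759153366) 0.004609534465527254
scene back 197 ((0.6708583235740662, -0.09687526524066925), 0.03583548590540886) 0.004309876377959321
top front 161 ((0.5888547301292419, -0.09472790360450745), 0.03487863019108772) 0.0047268960051327635
top back 116 ((0.6690064072608948, -0.09723778814077377), 0.035089023411273956) 0.0038177721632429718
```

```bash
python3 -m inch '[{"rz":0.0943},{"rz":0.0943},{"rz":0.0943},{"tx":2,"ty":-2.2},{"tx":2,"ty":-2.2},{"tx":2,"ty":-2.2},{"tx":2,"ty":-2.2},{"tx":2,"ty":-2.2}]'
```

```text
invalid input
```

```bash
python3 -m inch '[{"tx":0,"ty":0,"tz":0,"rx":0,"ry":0,"rz":0.0943,"grip":-1},{"tx":0,"ty":0,"tz":0,"rx":0,"ry":0,"rz":0.0943,"grip":-1},{"tx":0,"ty":0,"tz":0,"rx":0,"ry":0,"rz":0.0943,"grip":-1}]'; python3 -m inch '[{"tx":2,"ty":-2.2,"tz":0,"rx":0,"ry":0,"rz":0,"grip":-1},{"tx":2,"ty":-2.2,"tz":0,"rx":0,"ry":0,"rz":0,"grip":-1},{"tx":2,"ty":-2.2,"tz":0,"rx":0,"ry":0,"rz":0,"grip":-1},{"tx":2,"ty":-2.2,"tz":0,"rx":0,"ry":0,"rz":0,"grip":-1},{"tx":2,"ty":-2.2,"tz":0,"rx":0,"ry":0,"rz":0,"grip":-1},{"tx":2,"ty":-2.2,"tz":0,"rx":0,"ry":0,"rz":0,"grip":-1},{"tx":2,"ty":-2.2,"tz":0,"rx":0,"ry":0,"rz":0,"grip":-1},{"tx":2,"ty":-2.2,"tz":0,"rx":0,"ry":0,"rz":0,"grip":-1}]'
```

```text
clock: 0.35
tcp_pos: [0.1812, -0.6238, 0.2526]
tool_rot: [-0.001, 1.0, -0.002, -0.0]
contact_force: [0.1, -0.0, 0.3]
width: 1.0
clock: 1.02
tcp_pos: [0.342, -0.4468, 0.253]
tool_rot: [-0.0, 1.0, -0.0, -0.0]
contact_force: [0.1, -0.8, -0.9]
width: 1.0
```

```bash
python3 -m inch '[{"tx":2.7,"ty":-2.9,"tz":0,"rx":0,"ry":0,"rz":0,"grip":-1},{"tx":2.7,"ty":-2.9,"tz":0,"rx":0,"ry":0,"rz":0,"grip":-1},{"tx":2.7,"ty":-2.9,"tz":0,"rx":0,"ry":0,"rz":0,"grip":-1},{"tx":2.7,"ty":-2.9,"tz":0,"rx":0,"ry":0,"rz":0,"grip":-1},{"tx":2.7,"ty":-2.9,"tz":0,"rx":0,"ry":0,"rz":0,"grip":-1},{"tx":2.7,"ty":-2.9,"tz":0,"rx":0,"ry":0,"rz":0,"grip":-1},{"tx":2.7,"ty":-2.9,"tz":0,"rx":0,"ry":0,"rz":0,"grip":-1},{"tx":2.7,"ty":-2.9,"tz":0,"rx":0,"ry":0,"rz":0,"grip":-1}]';  python3 -m inch '[{"tx":2.7,"ty":-2.9,"tz":0,"rx":0,"ry":0,"rz":0,"grip":-1},{"tx":2.7,"ty":-2.9,"tz":0,"rx":0,"ry":0,"rz":0,"grip":-1},{"tx":2.7,"ty":-2.9,"tz":0,"rx":0,"ry":0,"rz":0,"grip":-1},{"tx":2.6,"ty":-2.9,"tz":0,"rx":0,"ry":0,"rz":0,"grip":-1},{"tx":0,"ty":0,"tz":0,"rx":0,"ry":0,"rz":0,"grip":-1},{"tx":0,"ty":0,"tz":0,"rx":0,"ry":0,"rz":0,"grip":-1}]'
python3 - <<'E'
from h import *
c=camera("wrist");save(c,"w1.png");P=cloud(c)
for nm,a,b,x,y in(("tin",.045,.065,.669,-.097),("can",.11,.135,.589,-.095)):
    q=P.reshape(-1,3);q=q[(q[:,2]>a)&(q[:,2]<b)&(np.hypot(q[:,0]-x,q[:,1]-y)<.045)];print(nm,len(q),len(q) and (cv2.minEnclosingCircle(q[:,:2].astype(np.float32)),np.median(q[:,2])))
E
```

```text
clock: 1.68
tcp_pos: [0.5581, -0.2147, 0.253]
tool_rot: [-0.0, 1.0, -0.0, -0.0]
contact_force: [-0.1, -0.9, 0.0]
width: 0.996
clock: 2.18
tcp_pos: [0.6653, -0.0959, 0.2524]
tool_rot: [-0.001, 1.0, 0.003, -0.0]
contact_force: [-0.3, -0.6, 0.2]
width: 1.001
tin 3413 (((0.6705157160758972, -0.09853586554527283), 0.029447069391608238), np.float64(0.05444134175007603))
can 3779 (((0.5895363688468933, -0.09532255679368973), 0.02774016372859478), np.float64(0.12409465823511628))
```

View pics/w1.png

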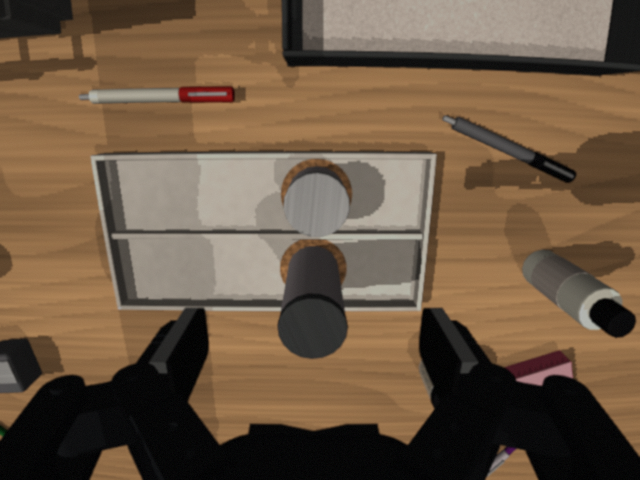

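Wrist view: open jaws straddle y. The tin is at (316,200) on its mat and the canister at (313,310) in front of it. Both agree with the earlier measurements. Descending on the tin.

```bash
python3 -m inch '[{"tx":0.5,"ty":0.25,"tz":0,"rx":0,"ry":0,"rz":0,"grip":-1},{"tx":0,"ty":0,"tz":3,"rx":0,"ry":0,"rz":0,"grip":-1},{"tx":0,"ty":0,"tz":3,"rx":0,"ry":0,"rz":0,"grip":-1},{"tx":0,"ty":0,"tz":3,"rx":0,"ry":0,"rz":0,"grip":-1},{"tx":0,"ty":0,"tz":3,"rx":0,"ry":0,"rz":0,"grip":-1},{"tx":0,"ty":0,"tz":3,"rx":0,"ry":0,"rz":0,"grip":-1},{"tx":0,"ty":0,"tz":3,"rx":0,"ry":0,"rz":0,"grip":-1},{"tx":0,"ty":0,"tz":3,"rx":0,"ry":0,"rz":0,"grip":-1}]';  python3 -m inch '[{"tx":0,"ty":0,"tz":0,"rx":0,"ry":0,"rz":0,"grip":-1},{"tx":0,"ty":0,"tz":0,"rx":0,"ry":0,"rz":0,"grip":-1},{"tx":0,"ty":0,"tz":0,"rx":0,"ry":0,"rz":0,"grip":1},{"tx":0,"ty":0,"tz":0,"rx":0,"ry":0,"rz":0,"grip":1},{"tx":0,"ty":0,"tz":0,"rx":0,"ry":0,"rz":0,"grip":1},{"tx":0,"ty":0,"tz":0,"rx":0,"ry":0,"rz":0,"grip":1},{"tx":0,"ty":0,"tz":0,"rx":0,"ry":0,"rz":0,"grip":1},{"tx":0,"ty":0,"tz":0,"rx":0,"ry":0,"rz":0,"grip":1}]'; python3 -m inch '[{"tx":0,"ty":0,"tz":0,"rx":0,"ry":0,"rz":0,"grip":1},{"tx":0,"ty":0,"tz":-1,"rx":0,"ry":0,"rz":0,"grip":1},{"tx":0,"ty":0,"tz":-2,"rx":0,"ry":0,"rz":0,"grip":1},{"tx":0,"ty":0,"tz":-3,"rx":0,"ry":0,"rz":0,"grip":1}]'
```

```text
clock: 2.9
tcp_pos: [0.6688, -0.1062, 0.042]
tool_rot: [0.001, 1.0, -0.002, -0.0]
contact_force: [0.5, -0.6, 0.2]
width: 0.999
clock: 3.57
tcp_pos: [0.6719, -0.103, 0.0468]
tool_rot: [0.0, 1.0, -0.0, 0.003]
contact_force: [-0.1, 0.1, 7.3]
width: 0.66
clock: 3.9
tcp_pos: [0.6671, -0.1029, 0.1022]
tool_rot: [-0.0, 1.0, 0.0, -0.003]
contact_force: [-0.5, -0.3, -1.8]
width: 0.661
```

```bash
python3 -m inch '[{"tx":0,"ty":0,"tz":-3,"rx":0,"ry":0,"rz":0,"grip":1},{"tx":0,"ty":0,"tz":-3,"rx":0,"ry":0,"rz":0,"grip":1},{"tx":0,"ty":0,"tz":-3,"rx":0,"ry":0,"rz":0,"grip":1},{"tx":0,"ty":0,"tz":-3,"rx":0,"ry":0,"rz":0,"grip":1}]';  python3 -m inch '[{"tx":-2.6,"ty":-0.9,"tz":0,"rx":0,"ry":0,"rz":0,"grip":1},{"tx":-2.6,"ty":-0.9,"tz":0,"rx":0,"ry":0,"rz":0,"grip":1},{"tx":-2.6,"ty":-0.9,"tz":0,"rx":0,"ry":0,"rz":0,"grip":1},{"tx":-2.6,"ty":-0.9,"tz":0,"rx":0,"ry":0,"rz":0,"grip":1},{"tx":-2.6,"ty":-0.9,"tz":0,"rx":0,"ry":0,"rz":0,"grip":1},{"tx":-2.6,"ty":-0.9,"tz":0,"rx":0,"ry":0,"rz":0,"grip":1},{"tx":-2.6,"ty":-0.9,"tz":0,"rx":0,"ry":0,"rz":0,"grip":1},{"tx":-2.6,"ty":-0.9,"tz":0,"rx":0,"ry":0,"rz":0,"grip":1}]'; python3 -m inch '[{"tx":0,"ty":0,"tz":3,"rx":0,"ry":0,"rz":0,"grip":1},{"tx":0,"ty":0,"tz":3,"rx":0,"ry":0,"rz":0,"grip":1},{"tx":0,"ty":0,"tz":3,"rx":0,"ry":0,"rz":0,"grip":1},{"tx":0,"ty":0,"tz":3,"rx":0,"ry":0,"rz":0,"grip":1},{"tx":0,"ty":0,"tz":3,"rx":0,"ry":0,"rz":0,"grip":1},{"tx":0,"ty":0,"tz":0,"rx":0,"ry":0,"rz":0,"grip":1},{"tx":0,"ty":0,"tz":0,"rx":0,"ry":0,"rz":0,"grip":1}]'
```

```text
clock: 4.23
tcp_pos: [0.6691, -0.1028, 0.2261]
tool_rot: [0.0, 1.0, 0.0, 0.0]
contact_force: [1.1, -0.3, -1.6]
width: 0.663
clock: 4.9
tcp_pos: [0.46, -0.0304, 0.2241]
tool_rot: [0.001, 1.0, 0.0, 0.0]
contact_force: [-0.4, 0.1, -1.3]
width: 0.662
clock: 5.48
tcp_pos: [0.4604, -0.0304, 0.0732]
tool_rot: [-0.0, 1.0, 0.0, -0.001]
contact_force: [0.9, 0.2, -1.6]
width: 0.66
```

```bash
python3 -m inch '[{"tx":0,"ty":0,"tz":1.5,"rx":0,"ry":0,"rz":0,"grip":1},{"tx":0,"ty":0,"tz":1,"rx":0,"ry":0,"rz":0,"grip":1},{"tx":0,"ty":0,"tz":0.4,"rx":0,"ry":0,"rz":0,"grip":1},{"tx":0,"ty":0,"tz":0,"rx":0,"ry":0,"rz":0,"grip":1},{"tx":0,"ty":0,"tz":0,"rx":0,"ry":0,"rz":0,"grip":1}]'
python3 - <<'E'
from h import *
c=camera("scene");save(c,"s2.png");P=cloud(c)
q=P.reshape(-1,3);q=q[(np.hypot(q[:,0]-.46,q[:,1]+.03)<.05)&(q[:,2]>.01)&(q[:,2]<.056)];print(len(q),len(q) and (np.percentile(q[:,2],[1,5,95,99])));cv2.imwrite("pics/s2c.png",cv2.resize(c["pixels"][100:340,150:450,::-1],None,fx=2.5,fy=2.5))
E
```

```text
clock: 5.9
tcp_pos: [0.462, -0.0308, 0.0452]
tool_rot: [0.0, 1.0, -0.0, 0.001]
contact_force: [-0.7, 0.0, -1.0]
width: 0.663
750 [0.01097201 0.01636031 0.05434168 0.05509925]
```

View pics/s2c.png

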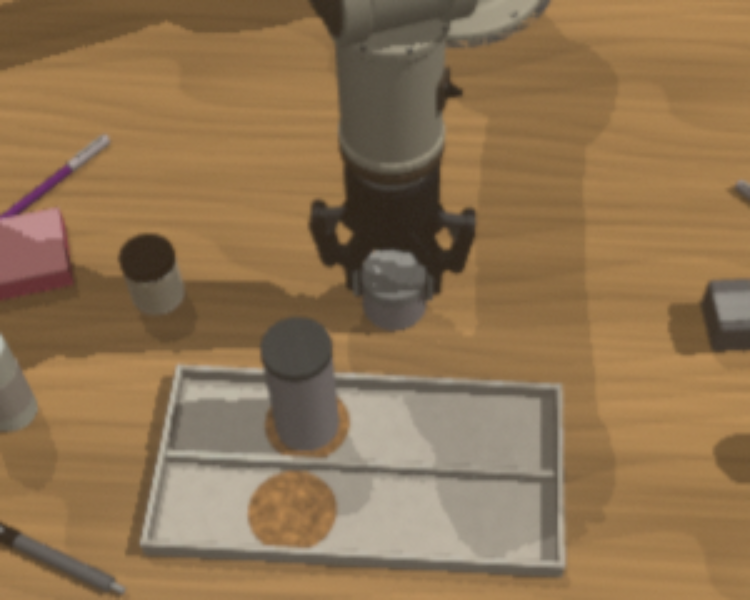

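Scene crop: the tin is held over the desk at (395,285), the back mat is clear at (292,510), and the canister is still on the front mat. Setting the tin down and going to the canister.

```bash
python3 -m inch '[{"tx":0,"ty":0,"tz":0.4,"rx":0,"ry":0,"rz":0,"grip":1},{"tx":0,"ty":0,"tz":0,"rx":0,"ry":0,"rz":0,"grip":1},{"tx":0,"ty":0,"tz":0,"rx":0,"ry":0,"rz":0,"grip":-1},{"tx":0,"ty":0,"tz":0,"rx":0,"ry":0,"rz":0,"grip":-1},{"tx":0,"ty":0,"tz":0,"rx":0,"ry":0,"rz":0,"grip":-1},{"tx":0,"ty":0,"tz":0,"rx":0,"ry":0,"rz":0,"grip":-1},{"tx":0,"ty":0,"tz":0,"rx":0,"ry":0,"rz":0,"grip":-1}]'; python3 -m inch '[{"tx":0,"ty":0,"tz":-1.5,"rx":0,"ry":0,"rz":0,"grip":-1},{"tx":0,"ty":0,"tz":-3,"rx":0,"ry":0,"rz":0,"grip":-1},{"tx":0,"ty":0,"tz":-3,"rx":0,"ry":0,"rz":0,"grip":-1},{"tx":0,"ty":0,"tz":-3,"rx":0,"ry":0,"rz":0,"grip":-1},{"tx":0,"ty":0,"tz":-3,"rx":0,"ry":0,"rz":0,"grip":-1},{"tx":0,"ty":0,"tz":-3,"rx":0,"ry":0,"rz":0,"grip":-1},{"tx":0,"ty":0,"tz":0,"rx":0,"ry":0,"rz":0,"grip":-1}]'
python3 -m inch '[{"tx":2.55,"ty":1.3,"tz":0,"rx":0,"ry":0,"rz":0,"grip":-1},{"tx":2.55,"ty":1.3,"tz":0,"rx":0,"ry":0,"rz":0,"grip":-1},{"tx":2.55,"ty":1.3,"tz":0,"rx":0,"ry":0,"rz":0,"grip":-1},{"tx":2.55,"ty":1.3,"tz":0,"rx":0,"ry":0,"rz":0,"grip":-1},{"tx":2.55,"ty":1.3,"tz":0,"rx":0,"ry":0,"rz":0,"grip":-1},{"tx":0,"ty":0,"tz":0,"rx":0,"ry":0,"rz":0,"grip":-1}]'
python3 - <<'E'
from h import *
c=camera("top");save(c,"t3.png");P=cloud(c);px=c["pixels"];h=cv2.cvtColor(px,cv2.COLOR_RGB2HSV)
m=(h[...,0]<20)&(h[...,1]>70)&(np.hypot(P[...,0]-.67,P[...,1]+.097)<.05)&(P[...,2]<.012)
print("mat",m.sum(),m.any() and cv2.minEnclosingCircle(P[m][:,:2].astype(np.float32)))
c=camera("scene");P=cloud(c);h=cv2.cvtColor(c["pixels"],cv2.COLOR_RGB2HSV)
m=(h[...,0]<20)&(h[...,1]>70)&(abs(P[...,0]-.67)<.037)&(abs(P[...,1]+.097)<.05)&(P[...,2]<.012)
print("mat",m.sum(),m.any() and cv2.minEnclosingCircle(P[m][:,:2].astype(np.float32)))
print([round(x,4) for x in state()["tcp_pos"]],state()["clock"])
E
```

```text
clock: 6.53
tcp_pos: [0.4614, -0.0307, 0.0402]
tool_rot: [-0.0, 1.0, -0.0, -0.0]
contact_force: [-1.1, -0.2, -0.3]
width: 1.001
clock: 7.12
tcp_pos: [0.4649, -0.0305, 0.2104]
tool_rot: [0.001, 1.0, 0.0, 0.004]
contact_force: [1.1, -0.0, -0.0]
width: 0.999
clock: 7.62
tcp_pos: [0.5928, -0.0993, 0.2043]
tool_rot: [0.0, 1.0, -0.002, 0.001]
contact_force: [1.2, -1.1, 0.1]
width: 1.002
mat 28 ((0.6681748628616333, -0.06888045370578766), 0.011906202882528305)
mat 891 ((0.6692007780075073, -0.0969826802611351), 0.0364159494638443)
[np.float64(0.5889), np.float64(-0.096), np.float64(0.204)] 7.7167
```

```bash
python3 -m inch '[{"tx":0,"ty":0,"tz":3,"rx":0,"ry":0,"rz":0,"grip":-1},{"tx":0,"ty":0,"tz":3,"rx":0,"ry":0,"rz":0,"grip":-1},{"tx":0,"ty":0,"tz":3,"rx":0,"ry":0,"rz":0,"grip":-1},{"tx":0,"ty":0,"tz":2,"rx":0,"ry":0,"rz":0,"grip":-1},{"tx":0,"ty":0,"tz":0,"rx":0,"ry":0,"rz":0,"grip":-1},{"tx":0,"ty":0,"tz":0,"rx":0,"ry":0,"rz":0,"grip":-1}]';  python3 -m inch '[{"tx":0,"ty":0,"tz":0,"rx":0,"ry":0,"rz":0,"grip":1},{"tx":0,"ty":0,"tz":0,"rx":0,"ry":0,"rz":0,"grip":1},{"tx":0,"ty":0,"tz":0,"rx":0,"ry":0,"rz":0,"grip":1},{"tx":0,"ty":0,"tz":0,"rx":0,"ry":0,"rz":0,"grip":1},{"tx":0,"ty":0,"tz":0,"rx":0,"ry":0,"rz":0,"grip":1},{"tx":0,"ty":0,"tz":0,"rx":0,"ry":0,"rz":0,"grip":1},{"tx":0,"ty":0,"tz":0,"rx":0,"ry":0,"rz":0,"grip":1}]'; python3 -m inch '[{"tx":0,"ty":0,"tz":-1,"rx":0,"ry":0,"rz":0,"grip":1},{"tx":0,"ty":0,"tz":-2,"rx":0,"ry":0,"rz":0,"grip":1},{"tx":0,"ty":0,"tz":-1,"rx":0,"ry":0,"rz":0,"grip":1},{"tx":0,"ty":0,"tz":0,"rx":0,"ry":0,"rz":0,"grip":1},{"tx":0,"ty":0,"tz":0,"rx":0,"ry":0,"rz":0,"grip":1}]'
python3 -c '
from h import *
for n in("top","scene"):
    P=cloud(camera(n)).reshape(-1,3);q=P[(P[:,2]>.035)&(P[:,2]<.075)&(np.hypot(P[:,0]-.589,P[:,1]+.095)<.045)];print(n,len(q),q.mean(0) if len(q) else 0,q.min(0),q.max(0))'
```

```text
clock: 8.22
tcp_pos: [0.5872, -0.0947, 0.0944]
tool_rot: [-0.0, 1.0, 0.001, -0.002]
contact_force: [-0.9, -0.2, 0.3]
width: 1.001
clock: 8.8
tcp_pos: [0.5905, -0.0956, 0.0975]
tool_rot: [0.0, 1.0, 0.0, 0.002]
contact_force: [-1.3, 1.2, 7.4]
width: 0.617
clock: 9.22
tcp_pos: [0.5895, -0.096, 0.1363]
tool_rot: [0.0, 1.0, -0.0, 0.001]
contact_force: [-0.1, 0.2, -2.1]
width: 0.619
top 24 [ 0.5705703  -0.07793098  0.05773089] [ 0.56122203 -0.09030338  0.04271132] [ 0.58705134 -0.06875428  0.07369954]
scene 209 [ 0.60697855 -0.09003068  0.0587328 ] [ 0.58619483 -0.12046347  0.03971055] [ 0.61484492 -0.06846337  0.07466504]
```

```bash
python3 -m inch '[{"tx":2,"ty":0.03,"tz":0,"rx":0,"ry":0,"rz":0,"grip":1},{"tx":2,"ty":0.03,"tz":0,"rx":0,"ry":0,"rz":0,"grip":1},{"tx":2,"ty":0.03,"tz":0,"rx":0,"ry":0,"rz":0,"grip":1},{"tx":2,"ty":0.03,"tz":0,"rx":0,"ry":0,"rz":0,"grip":1},{"tx":0,"ty":0,"tz":0,"rx":0,"ry":0,"rz":0,"grip":1}]'; python3 -m inch '[{"tx":0,"ty":0,"tz":1.5,"rx":0,"ry":0,"rz":0,"grip":1},{"tx":0,"ty":0,"tz":1.5,"rx":0,"ry":0,"rz":0,"grip":1},{"tx":0,"ty":0,"tz":0.5,"rx":0,"ry":0,"rz":0,"grip":1},{"tx":0,"ty":0,"tz":0.3,"rx":0,"ry":0,"rz":0,"grip":1},{"tx":0,"ty":0,"tz":0,"rx":0,"ry":0,"rz":0,"grip":1},{"tx":0,"ty":0,"tz":0,"rx":0,"ry":0,"rz":0,"grip":1}]'
```

```text
clock: 9.73
tcp_pos: [0.6718, -0.0966, 0.1342]
tool_rot: [-0.001, 1.0, -0.0, 0.001]
contact_force: [0.8, -1.3, -2.3]
width: 0.622
clock: 10.23
tcp_pos: [0.6669, -0.0962, 0.0974]
tool_rot: [-0.0, 1.0, 0.0, -0.002]
contact_force: [-4.9, 2.1, 10.7]
width: 0.619
```

```bash
python3 -m inch '[{"tx":0,"ty":0,"tz":0,"rx":0,"ry":0,"rz":0,"grip":-1},{"tx":0,"ty":0,"tz":0,"rx":0,"ry":0,"rz":0,"grip":-1},{"tx":0,"ty":0,"tz":0,"rx":0,"ry":0,"rz":0,"grip":-1},{"tx":0,"ty":0,"tz":0,"rx":0,"ry":0,"rz":0,"grip":-1},{"tx":0,"ty":0,"tz":-2,"rx":0,"ry":0,"rz":0,"grip":-1},{"tx":0,"ty":0,"tz":-3,"rx":0,"ry":0,"rz":0,"grip":-1},{"tx":0,"ty":0,"tz":-4,"rx":0,"ry":0,"rz":0,"grip":-1},{"tx":0,"ty":0,"tz":-4,"rx":0,"ry":0,"rz":0,"grip":-1}]'; python3 -m inch '[{"tx":-1,"ty":3.1,"tz":0,"rx":0,"ry":0,"rz":0,"grip":-1},{"tx":-1,"ty":3.1,"tz":0,"rx":0,"ry":0,"rz":0,"grip":-1},{"tx":-1,"ty":3.1,"tz":0,"rx":0,"ry":0,"rz":0,"grip":-1},{"tx":-1,"ty":3.1,"tz":0,"rx":0,"ry":0,"rz":0,"grip":-1},{"tx":-1,"ty":3.1,"tz":0,"rx":0,"ry":0,"rz":0,"grip":-1},{"tx":-1,"ty":3.1,"tz":0,"rx":0,"ry":0,"rz":0,"grip":-1},{"tx":-1,"ty":3.1,"tz":0,"rx":0,"ry":0,"rz":0,"grip":-1},{"tx":-1,"ty":3.1,"tz":0,"rx":0,"ry":0,"rz":0,"grip":-1}]'; python3 -m inch '[{"tx":0,"ty":0,"tz":0,"rx":0,"ry":0,"rz":0,"grip":-1},{"tx":0,"ty":0,"tz":0,"rx":0,"ry":0,"rz":0,"grip":-1}]'
cat > look.py <<'E'
from h import *
import sys
Z=dict(can=(.67,-.097,.11,.14),tin=(.46,-.03,.044,.06),bot=(.592,-.3445,.115,.14),jarL=(.591,.32,.052,.07),jarR=(.462,-.245,.052,.07),notes=(.433,-.3715,.018,.03),sharp=(.4646,.2694,.03,.045))
for n in sys.argv[1:]:
    c=camera(n);save(c,f"{n}_{state()['clock']:.1f}.png");P=cloud(c).reshape(-1,3)
    for k,(x,y,a,b) in Z.items():
        q=P[(P[:,2]>a)&(P[:,2]<b)&(np.hypot(P[:,0]-x,P[:,1]-y)<.06)]
        if len(q)>40: e=cv2.minEnclosingCircle(q[:,:2].astype(np.float32));print(n,k,np.round([*e[0],e[1]],4),np.median(q[:,2]).round(4),len(q))
print(state()["clock"],np.round(state()["tcp_pos"],4))
E
python3 look.py top scene wrist
```

```text
clock: 10.9
tcp_pos: [0.6678, -0.0969, 0.2271]
tool_rot: [-0.0, 1.0, 0.0, -0.002]
contact_force: [-0.3, -0.3, -0.1]
width: 1.0
clock: 11.57
tcp_pos: [0.588, -0.3464, 0.227]
tool_rot: [-0.0, 1.0, -0.0, -0.0]
contact_force: [0.3, 0.2, -0.0]
width: 1.004
clock: 11.73
tcp_pos: [0.5869, -0.3488, 0.2264]
tool_rot: [0.0, 1.0, -0.003, -0.001]
contact_force: [0.8, 1.0, -0.5]
width: 0.996
top can [ 0.665  -0.0965  0.0277] 0.1227 462
top tin [ 0.4606 -0.0307  0.0294] 0.0492 456
top bot [ 0.5882 -0.3448  0.0126] 0.1239 75
top jarL [0.5917 0.3191 0.0254] 0.0591 317
top jarR [ 0.4627 -0.246   0.024 ] 0.0586 304
top notes [ 0.4339 -0.3725  0.0529] 0.0245 930
top sharp [0.4648 0.2695 0.031 ] 0.038 357
scene can [ 0.6649 -0.0959  0.0281] 0.1235 714
scene tin [ 0.4613 -0.0293  0.0307] 0.0499 478
scene bot [ 0.5906 -0.3443  0.0136] 0.1242 158
scene jarL [0.5905 0.3196 0.0247] 0.0598 433
scene jarR [ 0.4613 -0.2459  0.0247] 0.0594 334
scene notes [ 0.435  -0.3703  0.0518] 0.0254 775
scene sharp [0.4638 0.2683 0.0333] 0.0385 412
wrist tin [ 0.4623 -0.0339  0.0295] 0.0504 1256
wrist bot [ 0.5922 -0.3466  0.013 ] 0.1249 1311
wrist jarR [ 0.4617 -0.2491  0.0246] 0.06 1109
wrist notes [ 0.4345 -0.3732  0.0529] 0.0262 4724
11.8833 [ 0.5895 -0.3433  0.2272]
```

```bash
python3 -m inch '[{"tx":0.2,"ty":0,"tz":3,"rx":0,"ry":0,"rz":0,"grip":-1},{"tx":0,"ty":0,"tz":3,"rx":0,"ry":0,"rz":0,"grip":-1},{"tx":0,"ty":0,"tz":3,"rx":0,"ry":0,"rz":0,"grip":-1},{"tx":0,"ty":0,"tz":3,"rx":0,"ry":0,"rz":0,"grip":-1},{"tx":0,"ty":0,"tz":2.5,"rx":0,"ry":0,"rz":0,"grip":-1},{"tx":0,"ty":0,"tz":0,"rx":0,"ry":0,"rz":0,"grip":-1},{"tx":0,"ty":0,"tz":0,"rx":0,"ry":0,"rz":0,"grip":-1}]';  python3 -m inch '[{"tx":0,"ty":0,"tz":0,"rx":0,"ry":0,"rz":0,"grip":1},{"tx":0,"ty":0,"tz":0,"rx":0,"ry":0,"rz":0,"grip":1},{"tx":0,"ty":0,"tz":0,"rx":0,"ry":0,"rz":0,"grip":1},{"tx":0,"ty":0,"tz":0,"rx":0,"ry":0,"rz":0,"grip":1},{"tx":0,"ty":0,"tz":0,"rx":0,"ry":0,"rz":0,"grip":1},{"tx":0,"ty":0,"tz":0,"rx":0,"ry":0,"rz":0,"grip":1},{"tx":0,"ty":0,"tz":0,"rx":0,"ry":0,"rz":0,"grip":1},{"tx":0,"ty":0,"tz":0,"rx":0,"ry":0,"rz":0,"grip":1}]'; python3 -m inch '[{"tx":0,"ty":0,"tz":-1,"rx":0,"ry":0,"rz":0,"grip":1},{"tx":0,"ty":0,"tz":-2,"rx":0,"ry":0,"rz":0,"grip":1},{"tx":0,"ty":0,"tz":-3,"rx":0,"ry":0,"rz":0,"grip":1},{"tx":0,"ty":0,"tz":-3.5,"rx":0,"ry":0,"rz":0,"grip":1},{"tx":0,"ty":0,"tz":-3.5,"rx":0,"ry":0,"rz":0,"grip":1},{"tx":0,"ty":0,"tz":-3.5,"rx":0,"ry":0,"rz":0,"grip":1},{"tx":0,"ty":0,"tz":0,"rx":0,"ry":0,"rz":0,"grip":1}]'
```

```text
clock: 12.47
tcp_pos: [0.5907, -0.3425, 0.0811]
tool_rot: [-0.001, 1.0, 0.001, -0.001]
contact_force: [-0.0, 0.1, 0.7]
width: 0.997
clock: 13.13
tcp_pos: [0.5922, -0.3457, 0.0846]
tool_rot: [0.001, 1.0, -0.0, 0.002]
contact_force: [-0.6, 0.6, 5.4]
width: 0.478
clock: 13.72
tcp_pos: [0.5948, -0.3461, 0.2569]
tool_rot: [0.003, 1.0, -0.0, 0.006]
contact_force: [1.7, -0.3, -0.3]
width: 0.48
```

```bash
python3 -m inch '[{"tx":0.65,"ty":-3.12,"tz":0,"rx":0,"ry":0,"rz":0,"grip":1},{"tx":0.65,"ty":-3.12,"tz":0,"rx":0,"ry":0,"rz":0,"grip":1},{"tx":0.65,"ty":-3.12,"tz":0,"rx":0,"ry":0,"rz":0,"grip":1},{"tx":0.65,"ty":-3.12,"tz":0,"rx":0,"ry":0,"rz":0,"grip":1},{"tx":0.65,"ty":-3.12,"tz":0,"rx":0,"ry":0,"rz":0,"grip":1},{"tx":0.65,"ty":-3.12,"tz":0,"rx":0,"ry":0,"rz":0,"grip":1},{"tx":0.65,"ty":-3.12,"tz":0,"rx":0,"ry":0,"rz":0,"grip":1},{"tx":0.65,"ty":-3.12,"tz":0,"rx":0,"ry":0,"rz":0,"grip":1}]'; python3 -m inch '[{"tx":0.65,"ty":-3.12,"tz":0,"rx":0,"ry":0,"rz":0,"grip":1},{"tx":0.65,"ty":-3.12,"tz":0,"rx":0,"ry":0,"rz":0,"grip":1},{"tx":0.65,"ty":-3.12,"tz":0,"rx":0,"ry":0,"rz":0,"grip":1},{"tx":0.65,"ty":-3.12,"tz":0,"rx":0,"ry":0,"rz":0,"grip":1},{"tx":0,"ty":0,"tz":3,"rx":0,"ry":0,"rz":0,"grip":1},{"tx":0,"ty":0,"tz":3,"rx":0,"ry":0,"rz":0,"grip":1},{"tx":0,"ty":0,"tz":3,"rx":0,"ry":0,"rz":0,"grip":1},{"tx":0,"ty":0,"tz":3,"rx":0,"ry":0,"rz":0,"grip":1}]'; python3 -m inch '[{"tx":0,"ty":0,"tz":2,"rx":0,"ry":0,"rz":0,"grip":1},{"tx":0,"ty":0,"tz":1.5,"rx":0,"ry":0,"rz":0,"grip":1},{"tx":0,"ty":0,"tz":0.7,"rx":0,"ry":0,"rz":0,"grip":1},{"tx":0,"ty":0,"tz":0,"rx":0,"ry":0,"rz":0,"grip":1},{"tx":0,"ty":0,"tz":0,"rx":0,"ry":0,"rz":0,"grip":1}]'; python3 -c '
from h import *
c=camera("scene");cv2.imwrite("pics/s4.png",cv2.resize(c["pixels"][150:350,180:420,::-1],None,fx=2.5,fy=2.5))'
```

```text
clock: 14.38
tcp_pos: [0.6427, -0.0939, 0.2477]
tool_rot: [0.0, 1.0, -0.0, -0.0]
contact_force: [0.7, 0.1, -0.4]
width: 0.477
clock: 15.05
tcp_pos: [0.6688, 0.0296, 0.1266]
tool_rot: [0.0, 1.0, 0.0, 0.0]
contact_force: [0.5, -0.6, -2.1]
width: 0.474
clock: 15.47
tcp_pos: [0.67, 0.0296, 0.0876]
tool_rot: [0.0, 1.0, -0.0, 0.001]
contact_force: [-2.8, -0.5, 5.5]
width: 0.474
```

View pics/s4.png

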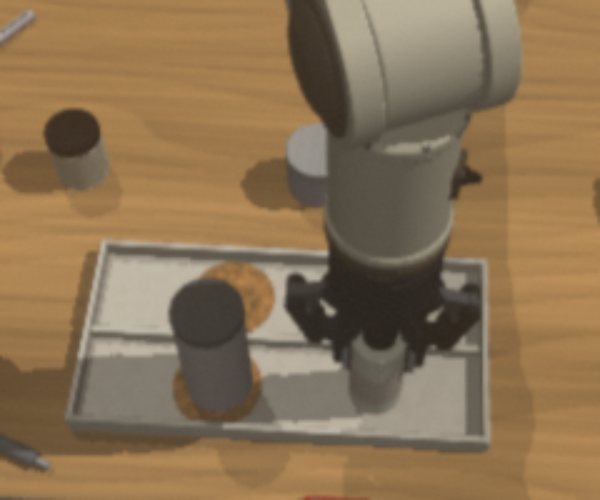

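The canister stands on the back mat (215,350) and the bottle is on the back row floor (375,385), upright with contact felt. Releasing it and going above the tin.

```bash
python3 -m inch '[{"tx":0,"ty":0,"tz":0,"rx":0,"ry":0,"rz":0,"grip":-1},{"tx":0,"ty":0,"tz":0,"rx":0,"ry":0,"rz":0,"grip":-1},{"tx":0,"ty":0,"tz":0,"rx":0,"ry":0,"rz":0,"grip":-1},{"tx":0,"ty":0,"tz":0,"rx":0,"ry":0,"rz":0,"grip":-1},{"tx":0,"ty":0,"tz":-2,"rx":0,"ry":0,"rz":0,"grip":-1},{"tx":0,"ty":0,"tz":-3,"rx":0,"ry":0,"rz":0,"grip":-1},{"tx":0,"ty":0,"tz":-4,"rx":0,"ry":0,"rz":0,"grip":-1},{"tx":0,"ty":0,"tz":-4,"rx":0,"ry":0,"rz":0,"grip":-1}]'; python3 -m inch '[{"tx":-2.6,"ty":0.75,"tz":0,"rx":0,"ry":0,"rz":0,"grip":-1},{"tx":-2.6,"ty":0.75,"tz":0,"rx":0,"ry":0,"rz":0,"grip":-1},{"tx":-2.6,"ty":0.75,"tz":0,"rx":0,"ry":0,"rz":0,"grip":-1},{"tx":-2.6,"ty":0.75,"tz":0,"rx":0,"ry":0,"rz":0,"grip":-1},{"tx":-2.6,"ty":0.75,"tz":0,"rx":0,"ry":0,"rz":0,"grip":-1},{"tx":-2.6,"ty":0.75,"tz":0,"rx":0,"ry":0,"rz":0,"grip":-1},{"tx":-2.6,"ty":0.75,"tz":0,"rx":0,"ry":0,"rz":0,"grip":-1},{"tx":-2.6,"ty":0.75,"tz":0,"rx":0,"ry":0,"rz":0,"grip":-1}]'; python3 -m inch '[{"tx":0,"ty":0,"tz":0,"rx":0,"ry":0,"rz":0,"grip":-1},{"tx":0,"ty":0,"tz":0,"rx":0,"ry":0,"rz":0,"grip":-1}]'
sed -i 's/bot=(.592,-.3445/bot=(.669,.03/' look.py; python3 look.py top scene wrist
```

```text
clock: 16.18
tcp_pos: [0.668, 0.0294, 0.2156]
tool_rot: [-0.0, 1.0, 0.0, -0.001]
contact_force: [1.4, -0.8, 0.4]
width: 1.001
clock: 16.85
tcp_pos: [0.4596, -0.0308, 0.2152]
tool_rot: [0.0, 1.0, -0.0, 0.0]
contact_force: [0.8, -1.0, -0.0]
width: 0.998
clock: 17.02
tcp_pos: [0.4601, -0.0313, 0.2156]
tool_rot: [0.001, 1.0, -0.001, 0.0]
contact_force: [0.8, -0.0, 1.3]
width: 1.004
top can [ 0.6651 -0.0968  0.0277] 0.1224 461
top bot [0.6666 0.0285 0.0131] 0.1279 106
top jarL [0.5904 0.3195 0.0245] 0.0592 320
top jarR [ 0.4624 -0.2455  0.0238] 0.059 304
top notes [ 0.4346 -0.3724  0.0532] 0.0245 933
top sharp [0.4649 0.2689 0.0316] 0.0382 358
scene can [ 0.665  -0.0955  0.0285] 0.1236 710
scene tin [ 0.462  -0.031   0.0303] 0.0498 480
scene bot [0.6669 0.0302 0.0138] 0.1283 186
scene jarL [0.5912 0.3204 0.025 ] 0.0599 429
scene jarR [ 0.461  -0.2453  0.0258] 0.0593 338
scene notes [ 0.4332 -0.3726  0.0531] 0.0253 936
scene sharp [0.4642 0.2695 0.032 ] 0.0388 412
wrist tin [ 0.4619 -0.0313  0.0294] 0.0505 4027
wrist jarR [ 0.4609 -0.2463  0.0246] 0.06 2708
wrist notes [ 0.4224 -0.3413  0.0389] 0.0242 710
wrist sharp [0.4539 0.2501 0.016 ] 0.0338 205
17.1667 [ 0.4623 -0.0301  0.2158]
```

```bash
python3 -m inch '[{"tx":0,"ty":0,"tz":3,"rx":0,"ry":0,"rz":0,"grip":-1},{"tx":0,"ty":0,"tz":3,"rx":0,"ry":0,"rz":0,"grip":-1},{"tx":0,"ty":0,"tz":3,"rx":0,"ry":0,"rz":0,"grip":-1},{"tx":0,"ty":0,"tz":3,"rx":0,"ry":0,"rz":0,"grip":-1},{"tx":0,"ty":0,"tz":3,"rx":0,"ry":0,"rz":0,"grip":-1},{"tx":0,"ty":0,"tz":2.3,"rx":0,"ry":0,"rz":0,"grip":-1},{"tx":0,"ty":0,"tz":0,"rx":0,"ry":0,"rz":0,"grip":-1},{"tx":0,"ty":0,"tz":0,"rx":0,"ry":0,"rz":0,"grip":-1}]';  python3 -m inch '[{"tx":0,"ty":0,"tz":0,"rx":0,"ry":0,"rz":0,"grip":1},{"tx":0,"ty":0,"tz":0,"rx":0,"ry":0,"rz":0,"grip":1},{"tx":0,"ty":0,"tz":0,"rx":0,"ry":0,"rz":0,"grip":1},{"tx":0,"ty":0,"tz":0,"rx":0,"ry":0,"rz":0,"grip":1},{"tx":0,"ty":0,"tz":0,"rx":0,"ry":0,"rz":0,"grip":1},{"tx":0,"ty":0,"tz":0,"rx":0,"ry":0,"rz":0,"grip":1},{"tx":0,"ty":0,"tz":0,"rx":0,"ry":0,"rz":0,"grip":1}]'; python3 -m inch '[{"tx":0,"ty":0,"tz":-1,"rx":0,"ry":0,"rz":0,"grip":1},{"tx":0,"ty":0,"tz":-2,"rx":0,"ry":0,"rz":0,"grip":1},{"tx":0,"ty":0,"tz":-3,"rx":0,"ry":0,"rz":0,"grip":1},{"tx":0,"ty":0,"tz":0,"rx":0,"ry":0,"rz":0,"grip":1},{"tx":0,"ty":0,"tz":0,"rx":0,"ry":0,"rz":0,"grip":1}]'
```

```text
clock: 17.83
tcp_pos: [0.4608, -0.0294, 0.0413]
tool_rot: [-0.001, 1.0, 0.001, -0.001]
contact_force: [0.4, -0.2, 0.0]
width: 1.0
clock: 18.42
tcp_pos: [0.4626, -0.0305, 0.0443]
tool_rot: [0.0, 1.0, -0.0, 0.002]
contact_force: [-1.2, 0.6, 7.4]
width: 0.66
clock: 18.83
tcp_pos: [0.4627, -0.0311, 0.1048]
tool_rot: [0.001, 1.0, -0.0, 0.003]
contact_force: [0.1, 0.8, -2.2]
width: 0.659
```

```bash
python3 -m inch '[{"tx":2.5,"ty":1.28,"tz":0,"rx":0,"ry":0,"rz":0,"grip":1},{"tx":2.5,"ty":1.28,"tz":0,"rx":0,"ry":0,"rz":0,"grip":1},{"tx":2.5,"ty":1.28,"tz":0,"rx":0,"ry":0,"rz":0,"grip":1},{"tx":2.5,"ty":1.28,"tz":0,"rx":0,"ry":0,"rz":0,"grip":1},{"tx":2.5,"ty":1.28,"tz":0,"rx":0,"ry":0,"rz":0,"grip":1},{"tx":0,"ty":0,"tz":0,"rx":0,"ry":0,"rz":0,"grip":1}]'; python3 -m inch '[{"tx":0,"ty":0,"tz":2,"rx":0,"ry":0,"rz":0,"grip":1},{"tx":0,"ty":0,"tz":2,"rx":0,"ry":0,"rz":0,"grip":1},{"tx":0,"ty":0,"tz":1,"rx":0,"ry":0,"rz":0,"grip":1},{"tx":0,"ty":0,"tz":0.5,"rx":0,"ry":0,"rz":0,"grip":1},{"tx":0,"ty":0,"tz":0.3,"rx":0,"ry":0,"rz":0,"grip":1},{"tx":0,"ty":0,"tz":0,"rx":0,"ry":0,"rz":0,"grip":1},{"tx":0,"ty":0,"tz":0,"rx":0,"ry":0,"rz":0,"grip":1}]'
```

```text
clock: 19.33
tcp_pos: [0.5902, -0.0985, 0.1021]
tool_rot: [0.001, 1.0, -0.002, 0.002]
contact_force: [1.2, 0.4, -0.3]
width: 0.657
clock: 19.92
tcp_pos: [0.5839, -0.0941, 0.048]
tool_rot: [0.001, 1.0, 0.0, -0.002]
contact_force: [-17.6, 0.0, 37.5]
width: 0.663
```

```bash
python3 -m inch '[{"tx":0,"ty":0,"tz":-0.4,"rx":0,"ry":0,"rz":0,"grip":1},{"tx":0,"ty":0,"tz":0,"rx":0,"ry":0,"rz":0,"grip":1}]'; python3 -c '
from h import *
c=camera("scene");P=cloud(c);cv2.imwrite("pics/s5.png",cv2.resize(c["pixels"][190:350,190:390,::-1],None,fx=3,fy=3))
q=P.reshape(-1,3)
for a,b in((.11,.135),(.02,.05)):
  for k in((.665,-.097),(.587,-.095)):
    r=q[(q[:,2]>a)&(q[:,2]<b)&(np.hypot(q[:,0]-k[0],q[:,1]-k[1])<.035)];print(k,a,len(r),len(r) and (r.min(0),r.max(0)))
'
```

```text
clock: 20.08
tcp_pos: [0.5863, -0.0945, 0.0496]
tool_rot: [0.0, 1.0, 0.0, 0.001]
contact_force: [-0.3, -0.2, -1.3]
width: 0.659
(0.665, -0.097) 0.11 710 (array([ 0.63910324, -0.12240852,  0.11003599]), array([ 0.69306863, -0.06861868,  0.12762656]))
(0.587, -0.095) 0.11 166 (array([ 0.59425374, -0.12847852,  0.11012196]), array([ 0.60628968, -0.06110956,  0.13473088]))
(0.665, -0.097) 0.02 174 (array([ 0.66309735, -0.1205898 ,  0.02037085]), array([ 0.6928715 , -0.06905681,  0.04996484]))
(0.587, -0.095) 0.02 78 (array([ 0.59110965, -0.12818668,  0.02008995]), array([ 0.60983347, -0.06125415,  0.0499888 ]))
```

View pics/s5.png

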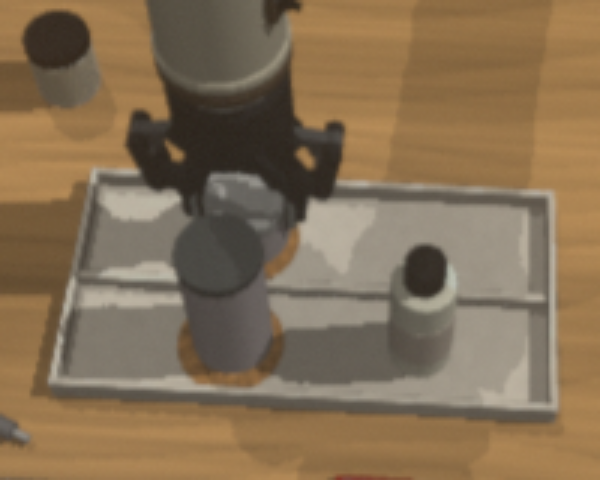

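The tin is over its front mat, clear of the canister, and nothing was displaced, so the force was a firm floor press. Releasing and moving above the right jar.

```bash
python3 -m inch '[{"tx":0,"ty":0,"tz":0.2,"rx":0,"ry":0,"rz":0,"grip":1},{"tx":0,"ty":0,"tz":0,"rx":0,"ry":0,"rz":0,"grip":-1},{"tx":0,"ty":0,"tz":0,"rx":0,"ry":0,"rz":0,"grip":-1},{"tx":0,"ty":0,"tz":0,"rx":0,"ry":0,"rz":0,"grip":-1},{"tx":0,"ty":0,"tz":0,"rx":0,"ry":0,"rz":0,"grip":-1},{"tx":0,"ty":0,"tz":-2,"rx":0,"ry":0,"rz":0,"grip":-1},{"tx":0,"ty":0,"tz":-4,"rx":0,"ry":0,"rz":0,"grip":-1},{"tx":0,"ty":0,"tz":-4,"rx":0,"ry":0,"rz":0,"grip":-1}]'; python3 -m inch '[{"tx":0,"ty":0,"tz":-4,"rx":0,"ry":0,"rz":0,"grip":-1},{"tx":-2.1,"ty":2.52,"tz":0,"rx":0,"ry":0,"rz":0,"grip":-1},{"tx":-2.1,"ty":2.52,"tz":0,"rx":0,"ry":0,"rz":0,"grip":-1},{"tx":-2.1,"ty":2.52,"tz":0,"rx":0,"ry":0,"rz":0,"grip":-1},{"tx":-2.1,"ty":2.52,"tz":0,"rx":0,"ry":0,"rz":0,"grip":-1},{"tx":-2.1,"ty":2.52,"tz":0,"rx":0,"ry":0,"rz":0,"grip":-1},{"tx":-2.1,"ty":2.52,"tz":0,"rx":0,"ry":0,"rz":0,"grip":-1},{"tx":0,"ty":0,"tz":0,"rx":0,"ry":0,"rz":0,"grip":-1}]'
sed -i 's/tin=(.46,-.03/tin=(.587,-.095/' look.py; python3 look.py top scene wrist
```

```text
clock: 20.8
tcp_pos: [0.5842, -0.0941, 0.1453]
tool_rot: [-0.001, 1.0, 0.0, -0.002]
contact_force: [0.5, -0.9, 0.1]
width: 1.002
clock: 21.47
tcp_pos: [0.4545, -0.2523, 0.1853]
tool_rot: [0.001, 1.0, -0.005, -0.002]
contact_force: [-1.0, -0.3, -0.8]
width: 1.001
top can [ 0.6656 -0.0959  0.0281] 0.1225 463
top tin [ 0.6008 -0.0929  0.0461] 0.053 487
top bot [0.667  0.0284 0.013 ] 0.1275 105
top jarL [0.5908 0.3199 0.0247] 0.0588 318
top jarR [ 0.4613 -0.2447  0.0223] 0.058 51
top sharp [0.4648 0.2696 0.0311] 0.0377 364
scene can [ 0.6651 -0.0961  0.0282] 0.1237 712
scene tin [ 0.5843 -0.0939  0.0299] 0.0542 496
scene bot [0.6675 0.0295 0.0132] 0.128 183
scene jarL [0.591  0.32   0.0247] 0.06 430
scene jarR [ 0.4621 -0.247   0.0252] 0.0593 337
scene notes [ 0.4336 -0.3724  0.0554] 0.0253 936
scene sharp [0.4634 0.2686 0.0324] 0.0387 413
wrist tin [ 0.585  -0.0963  0.03  ] 0.0543 6960
wrist jarR [ 0.4619 -0.2471  0.0241] 0.0601 3546
wrist notes [ 0.4337 -0.3733  0.0538] 0.0261 8095
21.6167 [ 0.46   -0.2457  0.1862]
```

```bash
python3 -m inch '[{"tx":0.1,"ty":0.05,"tz":3,"rx":0,"ry":0,"rz":0,"grip":-1},{"tx":0,"ty":0,"tz":3,"rx":0,"ry":0,"rz":0,"grip":-1},{"tx":0,"ty":0,"tz":3,"rx":0,"ry":0,"rz":0,"grip":-1},{"tx":0,"ty":0,"tz":3,"rx":0,"ry":0,"rz":0,"grip":-1},{"tx":0,"ty":0,"tz":1.7,"rx":0,"ry":0,"rz":0,"grip":-1},{"tx":0,"ty":0,"tz":0,"rx":0,"ry":0,"rz":0,"grip":-1},{"tx":0,"ty":0,"tz":0,"rx":0,"ry":0,"rz":0,"grip":-1}]';  python3 -m inch '[{"tx":0,"ty":0,"tz":0,"rx":0,"ry":0,"rz":0,"grip":1},{"tx":0,"ty":0,"tz":0,"rx":0,"ry":0,"rz":0,"grip":1},{"tx":0,"ty":0,"tz":0,"rx":0,"ry":0,"rz":0,"grip":1},{"tx":0,"ty":0,"tz":0,"rx":0,"ry":0,"rz":0,"grip":1},{"tx":0,"ty":0,"tz":0,"rx":0,"ry":0,"rz":0,"grip":1},{"tx":0,"ty":0,"tz":0,"rx":0,"ry":0,"rz":0,"grip":1},{"tx":0,"ty":0,"tz":0,"rx":0,"ry":0,"rz":0,"grip":1}]'; python3 -m inch '[{"tx":0,"ty":0,"tz":-1,"rx":0,"ry":0,"rz":0,"grip":1},{"tx":0,"ty":0,"tz":-3,"rx":0,"ry":0,"rz":0,"grip":1},{"tx":0,"ty":0,"tz":-3,"rx":0,"ry":0,"rz":0,"grip":1},{"tx":0,"ty":0,"tz":0,"rx":0,"ry":0,"rz":0,"grip":1}]'
```

```text
clock: 22.2
tcp_pos: [0.4615, -0.244, 0.0486]
tool_rot: [-0.001, 1.0, 0.001, -0.001]
contact_force: [-1.1, -0.0, -0.2]
width: 0.994
clock: 22.78
tcp_pos: [0.4622, -0.2468, 0.0511]
tool_rot: [0.001, 1.0, -0.0, 0.001]
contact_force: [0.0, -0.1, 5.2]
width: 0.542
clock: 23.12
tcp_pos: [0.4645, -0.2476, 0.1252]
tool_rot: [0.002, 1.0, 0.0, 0.004]
contact_force: [0.5, 0.0, -0.8]
width: 0.548
```

```bash
python3 -m inch '[{"tx":1.58,"ty":-3.02,"tz":0,"rx":0,"ry":0,"rz":0,"grip":1},{"tx":1.58,"ty":-3.02,"tz":0,"rx":0,"ry":0,"rz":0,"grip":1},{"tx":1.58,"ty":-3.02,"tz":0,"rx":0,"ry":0,"rz":0,"grip":1},{"tx":1.58,"ty":-3.02,"tz":0,"rx":0,"ry":0,"rz":0,"grip":1},{"tx":1.58,"ty":-3.02,"tz":0,"rx":0,"ry":0,"rz":0,"grip":1},{"tx":1.58,"ty":-3.02,"tz":0,"rx":0,"ry":0,"rz":0,"grip":1},{"tx":1.58,"ty":-3.02,"tz":0,"rx":0,"ry":0,"rz":0,"grip":1},{"tx":1.58,"ty":-3.02,"tz":0,"rx":0,"ry":0,"rz":0,"grip":1}]'; python3 -m inch '[{"tx":0,"ty":0,"tz":0,"rx":0,"ry":0,"rz":0,"grip":1},{"tx":0,"ty":0,"tz":2,"rx":0,"ry":0,"rz":0,"grip":1},{"tx":0,"ty":0,"tz":2,"rx":0,"ry":0,"rz":0,"grip":1},{"tx":0,"ty":0,"tz":1.5,"rx":0,"ry":0,"rz":0,"grip":1},{"tx":0,"ty":0,"tz":0.7,"rx":0,"ry":0,"rz":0,"grip":1},{"tx":0,"ty":0,"tz":0,"rx":0,"ry":0,"rz":0,"grip":1},{"tx":0,"ty":0,"tz":0,"rx":0,"ry":0,"rz":0,"grip":1}]'
```

```text
clock: 23.78
tcp_pos: [0.5878, -0.0034, 0.1199]
tool_rot: [0.0, 1.0, -0.0, 0.0]
contact_force: [0.2, -0.4, -1.7]
width: 0.543
clock: 24.37
tcp_pos: [0.5875, -0.0047, 0.0578]
tool_rot: [-0.0, 1.0, -0.0, 0.0]
contact_force: [-0.1, -0.2, -0.4]
width: 0.546
```

```bash
python3 -m inch '[{"tx":0,"ty":0,"tz":0.3,"rx":0,"ry":0,"rz":0,"grip":1},{"tx":0,"ty":0,"tz":0,"rx":0,"ry":0,"rz":0,"grip":1},{"tx":0,"ty":0,"tz":0,"rx":0,"ry":0,"rz":0,"grip":-0.5},{"tx":0,"ty":0,"tz":0,"rx":0,"ry":0,"rz":0,"grip":-0.5},{"tx":0,"ty":0,"tz":0,"rx":0,"ry":0,"rz":0,"grip":-0.5},{"tx":0,"ty":0,"tz":0,"rx":0,"ry":0,"rz":0,"grip":-0.5},{"tx":0,"ty":0,"tz":-2,"rx":0,"ry":0,"rz":0,"grip":-0.5},{"tx":0,"ty":0,"tz":-4,"rx":0,"ry":0,"rz":0,"grip":-0.5}]'; python3 -m inch '[{"tx":0,"ty":0,"tz":-4,"rx":0,"ry":0,"rz":0,"grip":-0.5},{"tx":0,"ty":0,"tz":-4,"rx":0,"ry":0,"rz":0,"grip":-1},{"tx":0.05,"ty":-3.24,"tz":0,"rx":0,"ry":0,"rz":0,"grip":-1},{"tx":0.05,"ty":-3.24,"tz":0,"rx":0,"ry":0,"rz":0,"grip":-1},{"tx":0.05,"ty":-3.24,"tz":0,"rx":0,"ry":0,"rz":0,"grip":-1},{"tx":0.05,"ty":-3.24,"tz":0,"rx":0,"ry":0,"rz":0,"grip":-1},{"tx":0.05,"ty":-3.24,"tz":0,"rx":0,"ry":0,"rz":0,"grip":-1},{"tx":0.05,"ty":-3.24,"tz":0,"rx":0,"ry":0,"rz":0,"grip":-1}]';  python3 -m inch '[{"tx":0.05,"ty":-3.24,"tz":0,"rx":0,"ry":0,"rz":0,"grip":-1},{"tx":0.05,"ty":-3.24,"tz":0,"rx":0,"ry":0,"rz":0,"grip":-1},{"tx":0.05,"ty":-3.24,"tz":0,"rx":0,"ry":0,"rz":0,"grip":-1},{"tx":0.05,"ty":-3.24,"tz":0,"rx":0,"ry":0,"rz":0,"grip":-1},{"tx":0,"ty":0,"tz":0,"rx":0,"ry":0,"rz":0,"grip":-1},{"tx":0,"ty":0,"tz":0,"rx":0,"ry":0,"rz":0,"grip":-1}]'
sed -i 's/jarR=(.462,-.245/jarR=(.588,-.004/' look.py; python3 look.py top scene wrist
```

```text
clock: 25.03
tcp_pos: [0.5834, -0.005, 0.1105]
tool_rot: [-0.0, 1.0, 0.0, -0.005]
contact_force: [0.8, -1.0, -0.0]
width: 0.748
clock: 25.7
tcp_pos: [0.5902, 0.1911, 0.1945]
tool_rot: [0.0, 1.0, -0.0, 0.0]
contact_force: [0.7, -0.2, 0.8]
width: 1.0
clock: 26.2
tcp_pos: [0.5908, 0.323, 0.1943]
tool_rot: [-0.001, 1.0, 0.003, -0.0]
contact_force: [0.8, 0.1, -0.2]
width: 1.004
top can [ 0.665  -0.0972  0.028 ] 0.1228 459
top tin [ 0.6007 -0.0931  0.0462] 0.0529 492
top bot [0.6675 0.0284 0.0133] 0.1274 106
top jarR [ 0.5861 -0.0039  0.0242] 0.0626 319
top notes [ 0.4334 -0.3732  0.0537] 0.0246 930
scene can [ 0.6658 -0.096   0.0279] 0.1235 711
scene tin [ 0.5846 -0.0946  0.0299] 0.0542 495
scene bot [0.6674 0.0295 0.0132] 0.128 184
scene jarL [0.5913 0.3206 0.025 ] 0.0598 432
scene jarR [ 0.5867 -0.0046  0.0246] 0.0636 428
scene notes [ 0.4325 -0.373   0.0533] 0.0253 928
scene sharp [0.4624 0.2686 0.0329] 0.0387 407
wrist jarL [0.5914 0.3198 0.0241] 0.06 3332
wrist sharp [0.4641 0.2696 0.0324] 0.0394 2377
26.35 [0.5928 0.3177 0.194 ]
```

```bash
python3 -m inch '[{"tx":0,"ty":0,"tz":3,"rx":0,"ry":0,"rz":0,"grip":-1},{"tx":0,"ty":0,"tz":3,"rx":0,"ry":0,"rz":0,"grip":-1},{"tx":0,"ty":0,"tz":3,"rx":0,"ry":0,"rz":0,"grip":-1},{"tx":0,"ty":0,"tz":3,"rx":0,"ry":0,"rz":0,"grip":-1},{"tx":0,"ty":0,"tz":2.5,"rx":0,"ry":0,"rz":0,"grip":-1},{"tx":0,"ty":0,"tz":0,"rx":0,"ry":0,"rz":0,"grip":-1},{"tx":0,"ty":0,"tz":0,"rx":0,"ry":0,"rz":0,"grip":-1}]';  python3 -m inch '[{"tx":0,"ty":0,"tz":0,"rx":0,"ry":0,"rz":0,"grip":1},{"tx":0,"ty":0,"tz":0,"rx":0,"ry":0,"rz":0,"grip":1},{"tx":0,"ty":0,"tz":0,"rx":0,"ry":0,"rz":0,"grip":1},{"tx":0,"ty":0,"tz":0,"rx":0,"ry":0,"rz":0,"grip":1},{"tx":0,"ty":0,"tz":0,"rx":0,"ry":0,"rz":0,"grip":1},{"tx":0,"ty":0,"tz":0,"rx":0,"ry":0,"rz":0,"grip":1},{"tx":0,"ty":0,"tz":0,"rx":0,"ry":0,"rz":0,"grip":1}]'; python3 -m inch '[{"tx":0,"ty":0,"tz":-1,"rx":0,"ry":0,"rz":0,"grip":1},{"tx":0,"ty":0,"tz":-3,"rx":0,"ry":0,"rz":0,"grip":1},{"tx":0,"ty":0,"tz":-3,"rx":0,"ry":0,"rz":0,"grip":1},{"tx":0,"ty":0,"tz":0,"rx":0,"ry":0,"rz":0,"grip":1}]'
```

```text
clock: 26.93
tcp_pos: [0.592, 0.317, 0.0481]
tool_rot: [0.001, 1.0, -0.001, -0.001]
contact_force: [-0.3, -0.7, 0.5]
width: 0.996
clock: 27.52
tcp_pos: [0.594, 0.3202, 0.052]
tool_rot: [-0.001, 1.0, -0.0, 0.002]
contact_force: [-0.2, -0.9, 5.5]
width: 0.546
clock: 27.85
tcp_pos: [0.5955, 0.3221, 0.1267]
tool_rot: [-0.003, 1.0, 0.0, 0.004]
contact_force: [1.1, 1.0, -0.4]
width: 0.549
```

```bash
python3 -m inch '[{"tx":-0.05,"ty":3.05,"tz":0,"rx":0,"ry":0,"rz":0,"grip":1},{"tx":-0.05,"ty":3.05,"tz":0,"rx":0,"ry":0,"rz":0,"grip":1},{"tx":-0.05,"ty":3.05,"tz":0,"rx":0,"ry":0,"rz":0,"grip":1},{"tx":-0.05,"ty":3.05,"tz":0,"rx":0,"ry":0,"rz":0,"grip":1},{"tx":-0.05,"ty":3.05,"tz":0,"rx":0,"ry":0,"rz":0,"grip":1},{"tx":-0.05,"ty":3.05,"tz":0,"rx":0,"ry":0,"rz":0,"grip":1},{"tx":-0.05,"ty":3.05,"tz":0,"rx":0,"ry":0,"rz":0,"grip":1},{"tx":-0.05,"ty":3.05,"tz":0,"rx":0,"ry":0,"rz":0,"grip":1}]'; python3 -m inch '[{"tx":0,"ty":0,"tz":0,"rx":0,"ry":0,"rz":0,"grip":1},{"tx":0,"ty":0,"tz":2,"rx":0,"ry":0,"rz":0,"grip":1},{"tx":0,"ty":0,"tz":2,"rx":0,"ry":0,"rz":0,"grip":1},{"tx":0,"ty":0,"tz":1.5,"rx":0,"ry":0,"rz":0,"grip":1},{"tx":0,"ty":0,"tz":0.7,"rx":0,"ry":0,"rz":0,"grip":1},{"tx":0,"ty":0,"tz":0.3,"rx":0,"ry":0,"rz":0,"grip":1},{"tx":0,"ty":0,"tz":0,"rx":0,"ry":0,"rz":0,"grip":1},{"tx":0,"ty":0,"tz":0,"rx":0,"ry":0,"rz":0,"grip":1}]'
```

```text
clock: 28.52
tcp_pos: [0.5881, 0.0739, 0.1199]
tool_rot: [0.0, 1.0, 0.0, 0.0]
contact_force: [0.8, 0.2, -1.1]
width: 0.548
clock: 29.18
tcp_pos: [0.5881, 0.0754, 0.0552]
tool_rot: [0.001, 1.0, 0.0, -0.0]
contact_force: [-2.5, -1.8, 5.5]
width: 0.544
```

Contact with the floor. Releasing with a part opening, rising, then moving off toward the robot for a final look.

```bash
python3 -m inch '[{"tx":0,"ty":0,"tz":0,"rx":0,"ry":0,"rz":0,"grip":-0.5},{"tx":0,"ty":0,"tz":0,"rx":0,"ry":0,"rz":0,"grip":-0.5},{"tx":0,"ty":0,"tz":0,"rx":0,"ry":0,"rz":0,"grip":-0.5},{"tx":0,"ty":0,"tz":0,"rx":0,"ry":0,"rz":0,"grip":-0.5},{"tx":0,"ty":0,"tz":-2,"rx":0,"ry":0,"rz":0,"grip":-0.5},{"tx":0,"ty":0,"tz":-4,"rx":0,"ry":0,"rz":0,"grip":-0.5},{"tx":0,"ty":0,"tz":-4,"rx":0,"ry":0,"rz":0,"grip":-0.5},{"tx":0,"ty":0,"tz":-4,"rx":0,"ry":0,"rz":0,"grip":-0.5}]'; python3 -m inch '[{"tx":-3,"ty":0,"tz":0,"rx":0,"ry":0,"rz":0,"grip":-0.5},{"tx":-3,"ty":0,"tz":0,"rx":0,"ry":0,"rz":0,"grip":-0.5},{"tx":-3,"ty":0,"tz":0,"rx":0,"ry":0,"rz":0,"grip":-0.5},{"tx":-3,"ty":0,"tz":0,"rx":0,"ry":0,"rz":0,"grip":-0.5},{"tx":0,"ty":0,"tz":0,"rx":0,"ry":0,"rz":0,"grip":-0.5},{"tx":0,"ty":0,"tz":0,"rx":0,"ry":0,"rz":0,"grip":-0.5},{"tx":0,"ty":0,"tz":0,"rx":0,"ry":0,"rz":0,"grip":-0.5}]'
sed -i 's/jarL=(.591,.32/jarL=(.588,.076/;s/<.06)/<.045)/' look.py; python3 look.py top scene; cp pics/scene_29*.png pics/scene_3*.png pics/ 2>/dev/null; ls -t pics | head -3; cp pics/$(ls -t pics|grep scene_|head -1) pics/final.png
```

```text
clock: 29.85
tcp_pos: [0.5877, 0.0756, 0.1954]
tool_rot: [-0.0, 1.0, 0.0, -0.001]
contact_force: [1.0, -0.9, 0.4]
width: 0.747
clock: 30.43
tcp_pos: [0.4694, 0.0753, 0.1949]
tool_rot: [0.0, 1.0, -0.0, 0.001]
contact_force: [0.0, 0.0, 0.8]
width: 0.745
top can [ 0.6654 -0.0971  0.0281] 0.1227 460
top tin [ 0.584  -0.0955  0.0296] 0.053 471
top bot [0.6667 0.0285 0.0131] 0.1275 106
top jarL [0.5856 0.0742 0.0236] 0.0628 158
top jarR [ 0.5869 -0.0049  0.0241] 0.0626 317
top notes [ 0.4328 -0.3716  0.0449] 0.0245 874
top sharp [0.4637 0.2701 0.031 ] 0.0382 352
scene can [ 0.6655 -0.0958  0.0279] 0.1235 718
scene tin [ 0.5832 -0.0938  0.0304] 0.054 494
scene bot [0.6682 0.03   0.0132] 0.1282 185
scene jarL [0.5846 0.0763 0.0244] 0.0635 428
scene jarR [ 0.5872 -0.0039  0.0246] 0.0635 429
scene notes [ 0.433  -0.3715  0.0449] 0.0254 869
scene sharp [0.4634 0.2694 0.0322] 0.0389 409
30.5333 [0.4699 0.0755 0.1947]
scene_30.5.png
top_30.5.png
wrist_26.4.png
```

View pics/final.png

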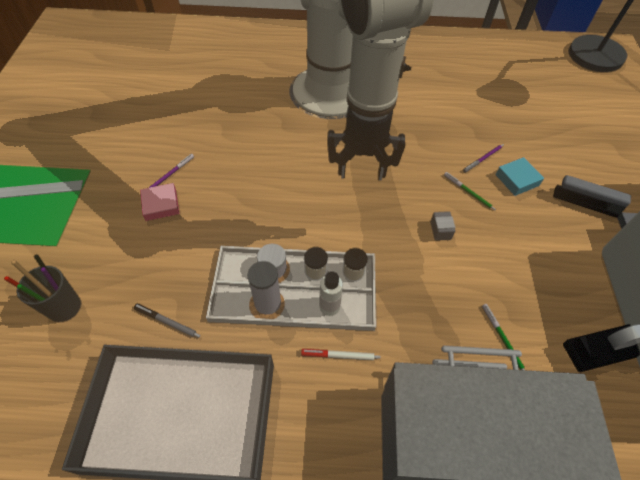

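The final view shows the canister (264,288) and bottle (331,292) in the back row, and the tin (271,262) and jars (316,263), (355,264) in the front row. The desk is clear of bottles and jars, and the arm is clear of everything.

```bash
python3 -c 'from bench import *; print(sign_off())'
```

```text
the job is handed in; nothing more can be done
None
```

The job is done and handed in at about 30.5 s of the 210 s allowed; no verdict was reported. I parked the tin on the desk, then put the canister on the back mat and the one bottle present in the back row. After that I put the tin on the front mat and both jars in the front row.

The last top and scene views agreed within about 2 mm:

| Thing | Check | Result |
|---|---|---|
| Canister | distance from back mat centre | about 4 mm |
| Tin | distance from front mat centre | about 5 mm |
| Canister, tin, bottle and jars | top height | matches standing on the tray floor |
| Sticky notes and sharpener | moved since the start | within about 2 mm, the measuring error |

- **Firm press:** when I set the tin down on its mat, the wrist force briefly reached about 41 N (37.5 N up, 17.6 N sideways). I backed off at once. The camera showed the canister unmoved, and I saw nothing else in contact, so I took it as the tin pressing on the floor.
- **No knock seen:** I saw no sign of the tin or jars being knocked aside during the run.
- **Not measured directly:** I judged upright from the pictures and the top heights, without measuring tilt angles.

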